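# Turn a leaf of the material sample book

## Task

An open material sample book lies on the cutting mat, with two stiff leaves side by side on one spine. Using only the fingertips, push the leaf with the round wood sample up from under its lip and over the spine, and press it down until it lies fully flat on the other side. Do not pinch it between the fingers, and leave the leaf with the square sample, the glue stick, the tape roll and the eraser as they are.

Things in the scene. Friction and masses are not known exactly. Their poses are not given: they have to be found in the camera images.
- book: The sample book, fixed on a 3 mm cutting mat. Origin: centre of its underside (on the mat), below the spine's middle. Its x axis runs along the spine, z up, y across to the side where both leaves lie at the start; they turn over to -y. Base 225 mm (x) by 300 mm (y), 5 mm thick; on each side a fixed stack of pages, top 30.5 mm above the origin, reaching to 130 mm from the spine.
- hinge (a point): Point on the hinge axis midway along the round-sample leaf: 54 mm along +x from the book's middle, 35 mm above the book's origin. The hinge axis runs along the book's x, in the mid-plane of the leaves. The square-sample leaf is 108 mm further along -x on the same axis. Axes as the book's.
- round_leaf (a joint): Angle of the leaf to turn (grey board, round wood disc 68 mm across; 102 mm along the spine, 7 to 150 mm from the hinge axis, 5 mm thick, about 110 g): 0 = level on the +y side, pi/2 = upright, pi = flat on the -y side (its stop). The hinge is stiff (0.15 N m friction): the leaf stays at any angle where it is left. It starts slightly raised, 0.05 to 0.35 rad.
- round_leaf_lip (a point): Centre of the bent aluminium lip on that leaf's free edge: 50 mm wide (x), 26 mm long (y axis, towards its free end), 3 mm thick (z). It starts 147 mm from the hinge axis and bends up from the leaf by 40 degrees, so that a fingertip fits under it; this point is 157 mm from the axis along the leaf, 8.4 mm above its mid-plane. Once turned, it points down.
- round_leaf_mid (a point): Centre of the round wood disc, in the mid-plane of the leaf, 83 mm from the hinge axis. x along the spine, y from the spine to the free edge, z normal to the leaf (up at the start).
- square_leaf (a joint): Angle of the other leaf (60 mm square wood sample, otherwise the same, same zero and direction); starts at 0 to 0.1 rad and must stay there.
- square_leaf_lip (a point): Centre of the lip of the square-sample leaf, made as the other lip.
- glue_stick_centre (a point): Centre of a white glue stick standing loose on the mat, 28 mm across, 90 mm high; leave alone.
- tape_centre (a point): Centre of a roll of tape lying loose on the mat, 76 mm across, 20 mm high; leave alone.
- eraser_centre (a point): Centre of a white eraser lying loose on the mat, 22 x 55 x 13 mm; leave alone.

How it is judged:
On the way, in this order (a step that is already met when the one before it is completed fails the run):
1. the leaf with the round sample is pushed up past upright (value of joint round_leaf above 1.7 rad), for 0.02 s.
2. it lies flat on the other side (value of joint round_leaf above 3.07 rad), for 0.2 s.
At the end, for the whole second after the job is handed in: The leaf with the round sample lies at rest flat on the other side of the spine (within 0.07 rad, about 4 degrees, of its stop), the other leaf still lies on its own side (below 0.25 rad), and glue stick, tape roll and eraser are within 15 mm of where they stood (value of joint round_leaf above 3.07 rad and velocity of joint round_leaf below 0.05 rad/s and value of joint square_leaf below 0.25 rad and distance of each of glue_stick_centre, tape_centre, eraser_centre from where it was at the start of the episode below 0.015 m); the robot touches nothing.
It fails at once if the leaf or its lip is taken between the fingers ((x of the grasp point in the frame of round_leaf_mid between -0.051 and 0.051 m and y of the grasp point in the frame of round_leaf_mid between -0.075 and 0.067 m and z of the grasp point in the frame of round_leaf_mid between -0.004 and 0.004 m) or (x of the grasp point in the frame of round_leaf_lip between -0.025 and 0.025 m and y of the grasp point in the frame of round_leaf_lip between -0.013 and 0.015 m and z of the grasp point in the frame of round_leaf_lip between -0.004 and 0.004 m)).
It fails at once if the leaf with the square sample is moved (more than 15 mm at its lip) (distance of square_leaf_lip from where it was at the start of the episode above 0.015 m).
It fails at once if the glue stick, tape roll or eraser is moved (more than 15 mm), lifted or knocked over (distance of any of glue_stick_centre, tape_centre, eraser_centre from where it was at the start of the episode above 0.015 m).
It also fails if it takes over 51 s, if anything falls off the work surface, if the arm or the gripper's body presses on something with over 40 N, if the wrist force passes 120 N, or if a joint passes its speed limit or range.

## Robot

A 6-joint arm with a two-finger parallel gripper is mounted at the origin on the work surface. World frame = base frame: x ahead of the robot, y to its left, z up, the work surface at z = 0. Lengths are in m, angles in rad, forces in N, time in s.
With the tool pointing down it reaches from about 0.35 to 0.775 m from the base axis. Payload 7.3 kg.
Tool frame: the origin (TCP) lies midway between the tips of the shut fingers; the grasp point (between the pads) lies 19 mm behind it; z points along the fingers, y is the line along which they close (so a half turn about z gives the same grasp; the last joint's range is limited). The gripper opens to 92 mm and grips with 3 to 60 N. Pads are 19 mm wide; open, the fingers measure 130 mm over their backs; the gripper's body (75 mm by 190 mm) begins 47 mm behind the grasp point.
Start: joints at [-1.39, 0.342, 1.524, -0, 1.275, -0.146], TCP at [0.169, -0.497, 0.227] pointing down, gripper open.
Joint ranges: [-2.53, 2.53], [-0.77, 2.02], [0.04, 2.7], [-1, 4.14], [0.28, 2.66], [-3.11, 3.11]. Speed limits (rad/s): [2.57, 2.57, 3.14, 3.14, 3.14, 3.14].

## Interface

Orientations are given as [roll, pitch, yaw] about the fixed x, y, z axes, in that order (R = Rz(yaw) Ry(pitch) Rx(roll)).
In Python, from station import bot gives the robot as it stands.
- The arm moves only by the tool arm_command, never from a script. Its argument "steps" is text: rows parted by semicolons, each of 6 numbers parted by spaces: the shift along the tool's x, y, z in mm, then the turn, a rotation vector about the tool's x, y, z in degrees. A call has 1 to 12 rows; each row shifts and turns the commanded pose from where the row before left it, along the tool's axes as they then stand; what a row does not reach is not made up. A row lasts 1/12 s, in which the tool goes at most 41.7 mm and 7.16 degrees, less where a joint would pass 70% of its speed; a pose out of reach is approached as far as the arm can. A call with a gripper value outside its range is refused whole. "hand" is the opening, from 0 (shut) to 1 (fully open), set as the call begins (left out, the last holds). The fingers move at their own pace and stop on an object; the grip force is fixed at half the most. Time passes only in rows, so rows that do not move let the fingers close. It gives the time, the measured TCP pose, the force and the opening at its end, in the units of the state.
- bot.observe(): the state, without advancing time (a new reading comes with each control period).
- bot.snapshot(name): name is "scene" or "top" or "wrist"; returns a dict with "image" (400x640x3 uint8, red, green, blue), "z_map" (400x640 float32, m along the optical axis (not along the pixel's ray), 0 where there is no reading), "vfov" (degrees; the focal length in pixels is half the picture's height over the tangent of half this angle, whatever the lens; pixels are square), "cx", "cy" (the principal point, pixels), "D" ([k1, k2, p1, p2, k3] as OpenCV has them; the pictures are not rectified), "rvec" (rotation vector, rad) and "tvec" (3), from world to camera coordinates, as OpenCV has them. Camera axes: x right, y down, z forward; pixel columns grow to the right and rows downward; lengths in m; the calibration is good to about 2 mm. A picture is of the moment at which its call begins.
- bot.sign_off(): hands the job in, once; it reports no verdict.
The state is a dict: "clock": time; "qpos": joint angles; "dq": joint speeds; "joint_torque": joint torques, N m; "tool_pos": TCP position; "tcp_rot": TCP orientation; "force": force on the tool from outside, world axes, zero at the start; "wrist_torque": the same for the moment, N m; "grip_width": finger opening in m.
Only numpy, scipy, OpenCV 4.12 (cv2) and the standard library are available. Lean on these libraries where they do the work, as an engineer would, in place of code of your own. Each camera call takes 0.05 s, during which the arm holds its last target. There are 200 camera calls.

## Working session

There is one attempt and no reset: what is moved stays moved. The work goes in short steps, Python scripts to look and compute and a tool call to move; the robot and the scene stay as the last step left them, time stands still between calls to the robot, and variables do not carry over. Pictures are saved under pics/ and viewed, on a budget of 10 in all, crops included, one or two more only if the job needs it, and the job is handed in when it is done.

Besides the shell and the picture viewer there is one more tool, called as name(argument=value, ...) on one line, values as JSON. arm_command: Moves the arm, as the interface text tells. Its arguments: {"type":"object","properties":{"steps":{"type":"string"},"hand":{"type":"number"}},"required":["steps"]}

```bash
mkdir -p pics; ls; cat > h.py <<'E'
import numpy as np, cv2
from station import bot
def snap(n):
    s=bot.snapshot(n); f=200/np.tan(np.radians(s["vfov"])/2)
    s["K"]=np.array([[f,0,s["cx"]],[0,f,s["cy"]],[0,0,1]]); s["R"]=cv2.Rodrigues(np.array(s["rvec"],float))[0]; s["t"]=np.array(s["tvec"],float).ravel(); return s
def pts(s):
    h,w=s["z_map"].shape; u,v=np.meshgrid(np.arange(w),np.arange(h))
    p=cv2.undistortPoints(np.stack([u,v],-1).reshape(-1,1,2).astype(float),s["K"],np.array(s["D"],float)).reshape(h,w,2)
    z=s["z_map"][...,None]; c=np.concatenate([p*z,z],-1)
    W=(c-s["t"])@s["R"]; W[s["z_map"]==0]=np.nan; return W
def save(s,n): cv2.imwrite("pics/"+n,s["image"][...,::-1])
E
python3 - <<'E'
from h import *
for n in("scene","top"):
    s=snap(n); save(s,n+"0.png"); W=pts(s); np.savez(n+"0.npz",W=W,im=s["image"])
    print(n,-s["R"].T@s["t"],s["R"][2])
print(bot.observe())
E
```

```text
pics
scene [1.27275165 0.19614822 0.77449405] [-0.69202659 -0.18301848 -0.69828607]
top [0.41501239 0.01919108 0.78291161] [ 0.21968428 -0.00930251 -0.97552667]
{'clock': 0.1, 'qpos': array([-1.38998241e+00,  3.42624483e-01,  1.52490054e+00, -2.04985784e-05,
        1.27541161e+00, -1.45989283e-01]), 'dq': array([-0.00081382, -0.00201567, -0.00084511, -0.00052992, -0.00098733,
       -0.00146175]), 'joint_torque': array([ 1.85691286e-03, -4.32002950e+01, -2.44694710e+01,  7.19443965e-02,
        5.25439787e-02, -3.96324151e-05]), 'tool_pos': array([ 0.16848928, -0.49685037,  0.2261366 ]), 'tcp_rot': array([-3.14026012e+00, -1.76116179e-04,  3.26809065e-01]), 'force': array([-0.60489448,  0.53707752,  0.40512766]), 'wrist_torque': array([ 0.04115946, -0.03503115,  0.06611299]), 'grip_width': 0.09166997633801775}
```

View pics/scene0.png

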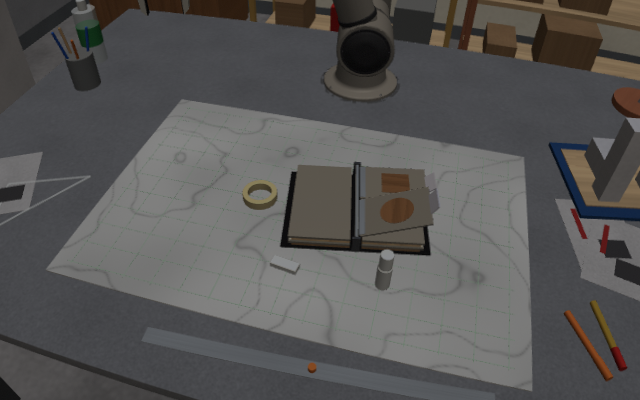

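View pics/top0.png

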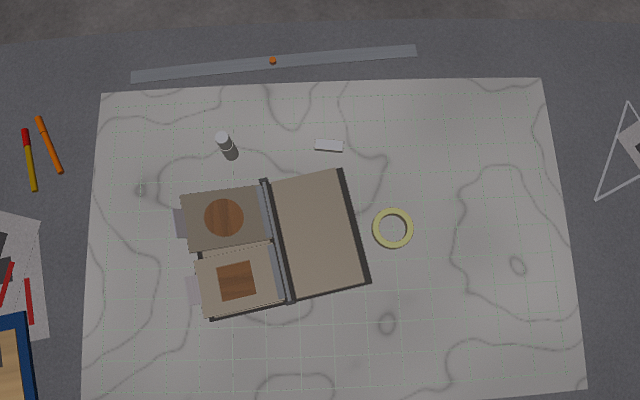

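The scene view shows the leaves to the right (+y): round disc (397,210), square (396,183), glue stick (385,270), tape (260,195), eraser (285,265). In the top view: round disc (223,217), its lip (179,223), square disc (236,281), spine running (265,180)→(292,303).

```bash
python3 - <<'E'
from h import *
d=np.load("top0.npz");W=d["W"];im=d["im"]
for n,(u,v) in dict(disc=(223,217),lip=(179,223),sq=(236,281),sqlip=(194,290),glue=(222,136),eraser=(329,145),tapeL=(378,228),tapeR=(407,228),spT=(265,182),spB=(291,300),pageTL=(275,183),pageTR=(339,171),pageBR=(366,281),mat=(150,150)).items(): print(n,W[v,u].round(4))
def plane(P):
    P=P[np.isfinite(P).all(1)];c=P.mean(0);n=np.linalg.svd(P-c)[2][2];n*=np.sign(n[2]);return c,n,np.abs((P-c)@n).mean()
print("round",plane(W[200:235,195:255].reshape(-1,3)))
print("sq",plane(W[262:300,212:262].reshape(-1,3)))
# brown discs
hsv=cv2.cvtColor(im,cv2.COLOR_RGB2HSV); m=((hsv[...,0]<14)&(hsv[...,1]>90)).astype(np.uint8); m[:180]=0;m[320:]=0;m[:,:190]=0;m[:,300:]=0
n,l,st,c=cv2.connectedComponentsWithStats(m)
for i in range(1,n):
    if st[i,4]>300: print(c[i],st[i],np.nanmean(W[l==i],0))
# page stack -y side: points at mat+30.5 height
H=W[...,2]; reg=np.zeros_like(H,bool);reg[165:305,262:375]=1
mm=reg&(H>0.028)&(H<0.045)
print("stack z",np.median(H[mm]))
P=W[mm&(np.arange(640)[None]>290)]; print(cv2.minAreaRect(P[:,:2].astype(np.float32)))
E
```

```text
disc [0.5637 0.1814 0.0687]
lip [0.55   0.2476 0.1001]
sq [0.4556 0.164  0.0427]
sqlip [0.4422 0.2361 0.0471]
glue [0.7016 0.1792 0.0951]
eraser [ 0.7073 -0.0082  0.0154]
tapeL [ 0.5421 -0.0899  0.0205]
tapeR [ 0.5395 -0.1424  0.0233]
spT [0.6316 0.1119 0.0399]
spB [0.42   0.0699 0.0431]
pageTL [0.6311 0.0945 0.0324]
pageTR [ 0.6568 -0.0251  0.0083]
pageBR [ 0.4484 -0.0636  0.0078]
mat [0.7181 0.3445 0.0025]
round (array([0.56398555, 0.17882285, 0.0674169 ]), array([ 0.06165962, -0.32031737,  0.94530147]), np.float64(0.0009687759518110507))
sq (array([0.45647419, 0.16331256, 0.04200643]), array([-0.00202114, -0.00924747,  0.9999552 ]), np.float64(0.001061161613924301))
[223.25631068 216.87572816] [ 204  199   40   38 1030] [0.56410819 0.18094815 0.06841523]
[235.67196819 280.64214712] [ 216  261   40   40 1006] [0.45628593 0.16467902 0.04230839]
stack z 0.033883602567774784
((0.5361096262931824, 0.025752894580364227), (0.22199296951293945, 0.1311464011669159), 10.553230285644531)
```

arm_command(steps="0 0 -6 0 0 -6.87;0 0 -6 0 0 -6.87;0 0 -6 0 0 -6.87;0 0 -6 0 0 -6.87;0 0 -6 0 0 -6.87;0 0 -6 0 0 -6.87;0 0 -6 0 0 -6.87;0 0 -6 0 0 -6.87;0 0 -6 0 0 -6.87;0 0 -6 0 0 -6.87;0 0 -6 0 0 -6.87;0 0 -6 0 0 -6.87", hand=0)

```text
clock: 1.1
tool_pos: [0.1685, -0.497, 0.2986]
tcp_rot: [3.142, -0.001, 1.772]
force: [-0.7, -0.1, -0.9]
grip_width: 0.0162
```

arm_command(steps="0 33 0 0 0 0;0 33 0 0 0 0;0 33 0 0 0 0;0 33 0 0 0 0;0 33 0 0 0 0;0 33 0 0 0 0;0 33 0 0 0 0;0 33 0 0 0 0;0 33 0 0 0 0;0 33 0 0 0 0;0 33 0 0 0 0;0 33 0 0 0 0")

```text
clock: 2.1
tool_pos: [0.5585, -0.4198, 0.2981]
tcp_rot: [-3.141, -0.001, 1.766]
force: [1.3, -0.6, 0.4]
grip_width: 0.0005
```

arm_command(steps="37 6 0 0 0 0;37 6 0 0 0 0;37 6 0 0 0 0;37 6 0 0 0 0;37 6 0 0 0 0;37 6 0 0 0 0;37 6 0 0 0 0;37 6 0 0 0 0;37 6 0 0 0 0;37 6 0 0 0 0;37 6 0 0 0 0;37 6 0 0 0 0")

```text
clock: 3.1
tool_pos: [0.5411, 0.0308, 0.2984]
tcp_rot: [-3.141, -0.0, 1.766]
force: [0.8, -0.1, 0.1]
grip_width: 0.0004
```

arm_command(steps="37 6 0 0 0 0;37 6 0 0 0 0;37 6 0 0 0 0;37 6 0 0 0 0;37 6 0 0 0 0;37 6 0 0 0 0;37 6 0 0 0 0;37 6 0 0 0 0")

```text
clock: 3.77
tool_pos: [0.5309, 0.3305, 0.2982]
tcp_rot: [-3.141, 0.0, 1.766]
force: [0.8, -1.3, 0.4]
grip_width: 0.0006
```

```bash
cat >> h.py <<'E'
H=np.array([0.5785,0.1045,0.038]); YAW=0.195
bx=np.array([np.cos(YAW),np.sin(YAW),0]); by=np.array([-np.sin(YAW),np.cos(YAW),0])
from scipy.spatial.transform import Rotation as Ro
def state():
    o=bot.observe(); d=np.array(o["tool_pos"])-H; Rt=Ro.from_euler("xyz",o["tcp_rot"]).as_matrix()
    z=Rt[:,2]; return np.array([d@by,d@bx,d[2]])*1000,np.degrees(np.arctan2(-z@by,-z[2])),o
def tcp(th,r,d,phi):
    "TCP (s,z) mm with the front tip corner at leaf coords r, -2.5-d for leaf angle th; phi tilt deg"
    p=np.radians(phi); c,s=np.cos(th),np.sin(th); y=-2.5-d
    return np.array([r*c-y*s+9.5*np.cos(p), r*s+y*c-9.5*np.sin(p)])
def rows(way,start,phi0):
    cur=np.array(start,float); ph=phi0; out=[]
    for (s,z),f in way:
        p=np.radians(ph); d=np.array([s,z])-cur
        out.append("%.0f 0 %.0f 0 %.1f 0"%(d@[np.cos(p),-np.sin(p)], d@[-np.sin(p),-np.cos(p)], -(f-ph)))
        cur,ph=np.array([s,z]),f
    return ";".join(out)
E
python3 - <<'E'
from h import *
P,f,o=state(); print(P,f)
a=P[[0,2]]
A=tcp(.33,175,35,45); B=tcp(.33,143,10,45); print("pre",A,"in",B)
n=10
print(rows([(a+(A-a)*k/n,f+(45-f)*k/n) for k in range(1,n+1)],a,f))
print(rows([(A+(B-A)*k/4,45) for k in range(1,5)],A,45))
E
```

```text
[230.91199278  -2.8965003  260.21852747] 0.023964932123454928
pre [184.4265381   14.51342767] in [146.0521074   27.79510935]
-5 0 25 0 -4.5 0;-3 0 25 0 -4.5 0;-1 0 25 0 -4.5 0;1 0 25 0 -4.5 0;3 0 25 0 -4.5 0;5 0 24 0 -4.5 0;7 0 24 0 -4.5 0;9 0 23 0 -4.5 0;11 0 23 0 -4.5 0;12 0 22 0 -4.5 0
-9 0 4 0 0.0 0;-9 0 4 0 0.0 0;-9 0 4 0 0.0 0;-9 0 4 0 0.0 0
```

arm_command(steps="-5 0 25 0 -4.5 0;-3 0 25 0 -4.5 0;-1 0 25 0 -4.5 0;1 0 25 0 -4.5 0;3 0 25 0 -4.5 0;5 0 24 0 -4.5 0;7 0 24 0 -4.5 0;9 0 23 0 -4.5 0;11 0 23 0 -4.5 0;12 0 22 0 -4.5 0;0 0 0 0 0 0")

```text
clock: 4.68
tool_pos: [0.5363, 0.2799, 0.0428]
tcp_rot: [-3.119, 0.794, 1.784]
force: [-2.7, -1.0, -2.4]
grip_width: 0.0006
```

```bash
python3 - <<'E'
from h import *
P,f,o=state(); print(P,f,o["force"],o["qpos"])
s=snap("scene"); im=s["image"][100:300,240:560]; cv2.imwrite("pics/a.png",cv2.resize(im,None,fx=2.4,fy=2.4)[...,::-1])
E
```

```text
[180.260464    -7.40469889   4.83418838] 45.521025786571414 [-2.68455869 -0.99809168 -2.36654734] [ 0.68467133  0.95359765  1.2083947  -0.67931277  1.466215    0.72847601]
```

View pics/a.png

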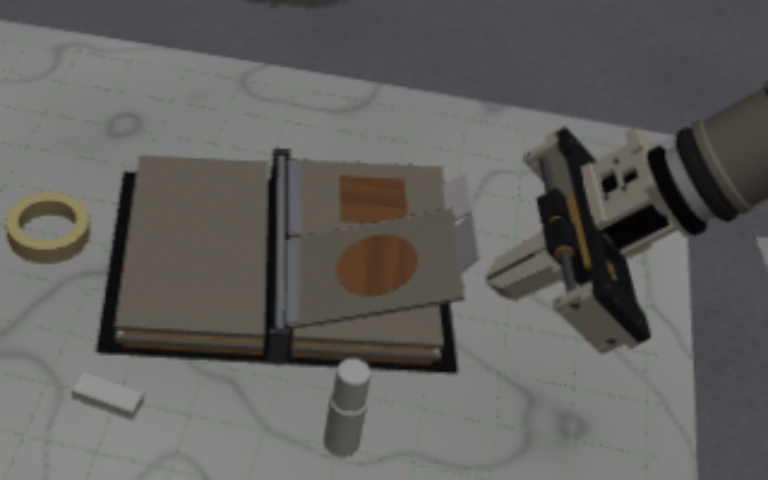

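The picture shows the closed fingertips at (500,280), just right of and below the round leaf's lip (465,245); glue stick (345,410) is well clear.

```bash
python3 - <<'E'
from h import *
P,f,o=state(); a=P[[0,2]]
B=tcp(.33,143,8,45)
w=[(a+(B-a)*k/5,45) for k in range(1,6)]
ths=np.arange(.40,2.0,.07)
for t in ths: w.append((tcp(t,140,max(0,8-10*(t-.33)),max(0,45-36*(t-.33))),max(0,45-36*(t-.33))))
print(rows(w,a,45).replace(";","\n"))
E
```

```text
-8 0 2 0 0.0 0
-8 0 2 0 0.0 0
-8 0 2 0 0.0 0
-8 0 2 0 0.0 0
-8 0 2 0 0.0 0
-11 0 -3 0 2.5 0
-9 0 -5 0 2.5 0
-10 0 -5 0 2.5 0
-10 0 -4 0 2.5 0
-10 0 -4 0 2.5 0
-10 0 -4 0 2.5 0
-10 0 -4 0 2.5 0
-10 0 -3 0 2.5 0
-10 0 -3 0 2.5 0
-10 0 -3 0 2.5 0
-10 0 -2 0 2.5 0
-10 0 -2 0 2.5 0
-10 0 -2 0 2.5 0
-10 0 -1 0 2.5 0
-10 0 -1 0 2.5 0
-10 0 -1 0 2.5 0
-10 0 -1 0 2.5 0
-10 0 -0 0 2.2 0
-10 0 0 0 0.0 0
-10 0 1 0 0.0 0
-10 0 2 0 0.0 0
-10 0 2 0 0.0 0
-9 0 3 0 0.0 0
```

arm_command(steps="-8 2 2 0 0 0;-8 2 2 0 0 0;-8 1 2 0 0 0;-8 1 2 0 0 0;-8 1 2 0 0 0;-11 0 -3 0 2.5 0;-9 0 -5 0 2.5 0;-10 0 -5 0 2.5 0;-10 0 -4 0 2.5 0;-10 0 -4 0 2.5 0;0 0 0 0 0 0")

```text
clock: 5.65
tool_pos: [0.5611, 0.2221, 0.1265]
tcp_rot: [3.134, 0.564, 1.759]
force: [1.0, -0.2, 0.0]
grip_width: 0.0008
```

```bash
python3 - <<'E'
from h import *
P,f,o=state(); print(P,f,o["force"],tcp(.68,140,4.5,32.4))
s=snap("scene"); im=s["image"][100:300,240:560]; cv2.imwrite("pics/b.png",cv2.resize(im,None,fx=2.4,fy=2.4)[...,::-1])
E
```

```text
[118.76193092   5.68960585  88.45169304] 32.32721308765449 [ 1.01493541 -0.24941593  0.02182365] [121.28284709  77.49765978]
```

View pics/b.png

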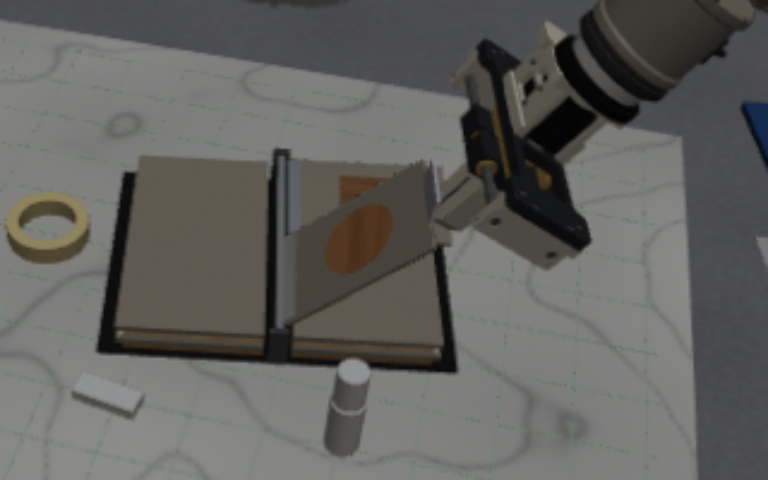

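The leaf is clearly raised (edge at about (430,205)), with the fingertips (440,230) under its lip edge. Continuing the arc.

```bash
python3 - <<'E'
from h import *
P,f,o=state(); a=P[[0,2]]
w=[]
for t in np.arange(.77,2.0,.07): F=max(0,45-36*(t-.33)); w.append((tcp(t,140,max(0,8-10*(t-.33)),F),F))
print(rows(w,a,f).replace(";","\n"))
E
```

```text
-6 0 2 0 3.3 0
-10 0 -3 0 2.5 0
-10 0 -3 0 2.5 0
-10 0 -3 0 2.5 0
-10 0 -3 0 2.5 0
-10 0 -2 0 2.5 0
-10 0 -2 0 2.5 0
-10 0 -2 0 2.5 0
-10 0 -1 0 2.5 0
-10 0 -1 0 2.5 0
-10 0 -1 0 2.5 0
-10 0 -1 0 2.5 0
-10 0 -0 0 1.4 0
-10 0 1 0 0.0 0
-10 0 1 0 0.0 0
-10 0 2 0 0.0 0
-9 0 3 0 0.0 0
-9 0 3 0 0.0 0
```

arm_command(steps="-6 -1 2 0 3.3 0;-10 -1 -3 0 2.5 0;-10 -1 -3 0 2.5 0;-10 -1 -3 0 2.5 0;-10 0 -3 0 2.5 0;-10 0 -2 0 2.5 0;-10 0 -2 0 2.5 0;-10 0 -2 0 2.5 0;-10 0 -1 0 2.5 0;-10 0 -1 0 2.5 0;-10 0 -1 0 2.5 0;-10 0 -1 0 2.5 0")

```text
clock: 6.7
tool_pos: [0.5749, 0.1222, 0.1751]
tcp_rot: [-3.14, 0.028, 1.766]
force: [-0.1, 1.6, -1.4]
grip_width: 0.0006
```

```bash
python3 - <<'E'
from h import *
P,f,o=state(); a=P[[0,2]];print(P,f,o["force"])
w=[]
for t in np.arange(1.61,2.5,.07): w.append((tcp(t,135-10*(t-1.6),0,0),0))
print(rows(w,a,f).replace(";","\n"))
s=snap("scene"); im=s["image"][60:300,240:560]; cv2.imwrite("pics/c.png",cv2.resize(im,None,fx=2.4,fy=2.4)[...,::-1])
E
```

```text
[ 1.80874448e+01 -6.82970252e-02  1.37142109e+02] 1.6124626514407292 [-0.08299259  1.58563042 -1.36680879]
-11 0 3 0 1.6 0
-9 0 1 0 0.0 0
-9 0 2 0 0.0 0
-9 0 2 0 0.0 0
-9 0 3 0 0.0 0
-8 0 4 0 0.0 0
-8 0 4 0 0.0 0
-8 0 5 0 0.0 0
-7 0 5 0 0.0 0
-7 0 6 0 0.0 0
-7 0 6 0 0.0 0
-6 0 7 0 0.0 0
-6 0 7 0 0.0 0
```

View pics/c.png

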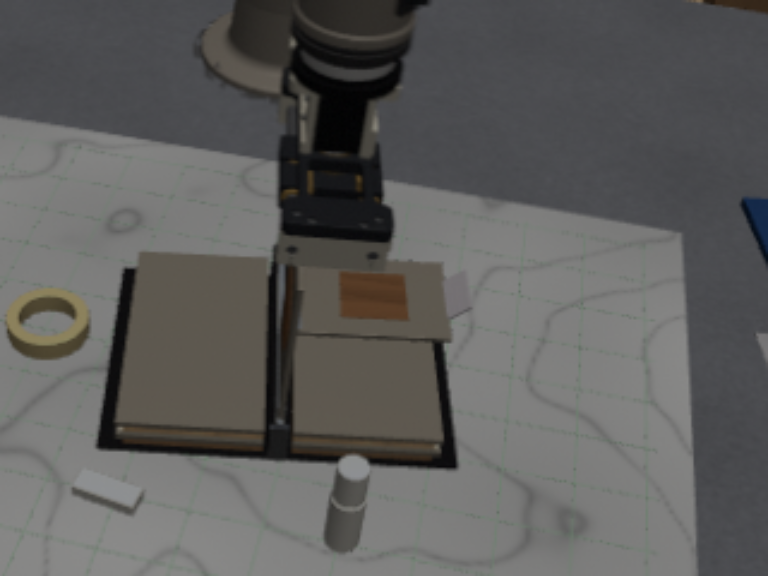

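The leaf stands about upright (x≈290, y 265–380), fingers behind it; the other leaf is untouched. Continuing over.

arm_command(steps="-11 0 3 0 1.6 0;-9 0 1 0 0 0;-9 0 2 0 0 0;-9 0 2 0 0 0;-9 0 3 0 0 0;-8 0 4 0 0 0;-8 0 4 0 0 0;-8 0 5 0 0 0;-7 0 5 0 0 0;-7 0 6 0 0 0;-7 0 6 0 0 0;-6 0 7 0 0 0")

```text
clock: 7.75
tool_pos: [0.5945, 0.025, 0.1273]
tcp_rot: [3.142, 0.002, 1.765]
force: [0.1, -0.6, 0.4]
grip_width: 0.0006
```

```bash
python3 - <<'E'
from h import *
P,f,o=state(); a=P[[0,2]];print(P,f,o["force"])
w=[]
for t in np.arange(2.45,3.16,.07): w.append((tcp(t,126-10*(t-2.4),0,0),0))
print(w[-1]);print(rows(w,a,f).replace(";","\n"))
s=snap("scene"); im=s["image"][60:300,240:560]; cv2.imwrite("pics/d.png",cv2.resize(im,None,fx=2.4,fy=2.4)[...,::-1])
E
```

```text
[-81.12417126   0.30156087  89.32297564] 0.1159545843010498 [ 0.12151037 -0.62154635  0.4169142 ]
(array([-109.01683015,    1.50365283]), 0)
-4 0 7 0 0.1 0
-5 0 7 0 0.0 0
-4 0 8 0 0.0 0
-4 0 8 0 0.0 0
-3 0 8 0 0.0 0
-3 0 8 0 0.0 0
-2 0 8 0 0.0 0
-1 0 8 0 0.0 0
-1 0 8 0 0.0 0
-0 0 8 0 0.0 0
0 0 8 0 0.0 0
```

View pics/d.png

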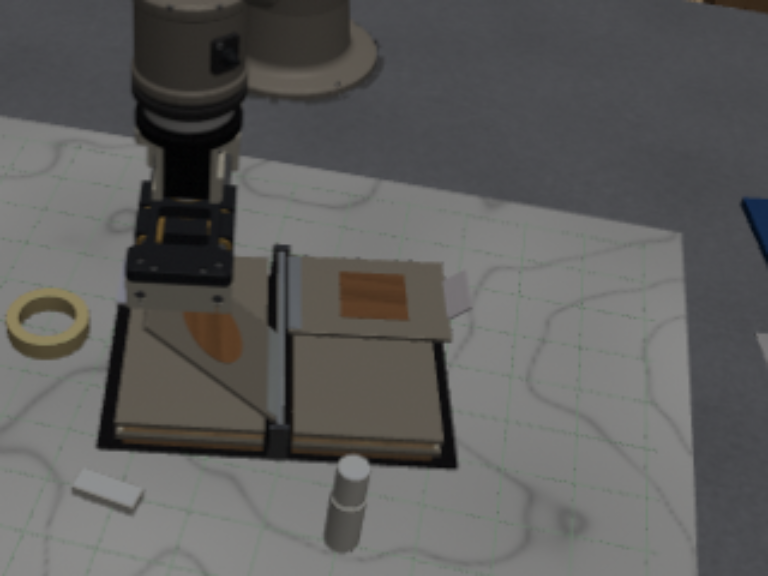

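The leaf is tilted well past upright (edge corner (145,330)), fingertips pressing on its back. Pressing down now.

arm_command(steps="-4 0 7 0 0 0;-5 0 7 0 0 0;-4 0 8 0 0 0;-4 0 8 0 0 0;-3 0 8 0 0 0;-3 0 8 0 0 0;-2 0 8 0 0 0;-1 0 8 0 0 0;-1 0 8 0 0 0;0 0 8 0 0 0;0 0 0 0 0 0;0 0 0 0 0 0")

```text
clock: 8.8
tool_pos: [0.5992, -0.0006, 0.0493]
tcp_rot: [-3.14, 0.001, 1.766]
force: [0.9, -0.4, -0.4]
grip_width: 0.0006
```

arm_command(steps="0 0 3 0 0 0;0 0 3 0 0 0;0 0 2 0 0 0;0 0 1 0 0 0;0 0 0 0 0 0")

```text
clock: 9.22
tool_pos: [0.5996, -0.0008, 0.0409]
tcp_rot: [3.142, 0.002, 1.766]
force: [0.9, -0.4, 0.4]
grip_width: 0.0008
```

arm_command(steps="0 0 1 0 0 0;0 0 1 0 0 0;0 0 0 0 0 0;0 0 0 0 0 0")

```text
clock: 9.55
tool_pos: [0.5997, -0.0008, 0.0406]
tcp_rot: [3.141, 0.002, 1.766]
force: [-3.8, 0.3, 11.3]
grip_width: 0.0005
```

arm_command(steps="0 0 1 0 0 0;0 0 0 0 0 0;0 0 0 0 0 0")

```text
clock: 9.8
tool_pos: [0.5998, -0.0008, 0.0405]
tcp_rot: [3.14, 0.002, 1.766]
force: [-6.4, 0.5, 17.0]
grip_width: 0.0002
```

The tips meet a firm stop at z = 0.0405 (17 N), which is the expected height of the turned leaf's back. I'll hold there briefly, then lift off and check.

arm_command(steps="0 0 0 0 0 0;0 0 0 0 0 0;0 0 0 0 0 0;0 0 -3 0 0 0;0 0 -10 0 0 0;0 0 -25 0 0 0;0 0 -30 0 0 0;0 0 -30 0 0 0;0 0 -30 0 0 0;0 0 -30 0 0 0;0 0 -30 0 0 0;0 0 0 0 0 0")

```text
clock: 10.8
tool_pos: [0.6022, -0.0007, 0.2333]
tcp_rot: [3.13, 0.006, 1.766]
force: [0.6, 0.0, 1.5]
grip_width: 0.0005
```

arm_command(steps="-30 -10 0 0 0 0;-30 -10 0 0 0 0;-30 -10 0 0 0 0;-30 -10 0 0 0 0;-30 -10 0 0 0 0;-30 -10 0 0 0 0;-30 -10 0 0 0 0;-30 -10 0 0 0 0;-30 -10 0 0 0 0;-30 -10 0 0 0 0;0 0 0 0 0 0;0 0 0 0 0 0")

```text
clock: 11.8
tool_pos: [0.5587, -0.3157, 0.2259]
tcp_rot: [-3.141, 0.001, 1.763]
force: [0.7, 1.6, -0.1]
grip_width: -0.0
```

```bash
python3 - <<'E'
from h import *
s=snap("top"); save(s,"e.png"); W=pts(s); d=np.load("top0.npz")
print({k:v for k,v in bot.observe().items() if k in("force","dq","clock")})
# leaf plane on -y side, in book coordinates
B=np.stack([(W-H)@bx,(W-H)@by,W[...,2]-H[2]],-1)*1000
m=(abs(B[...,0])<45)&(B[...,1]<-20)&(B[...,1]>-140)
A=np.c_[B[m][:,:2],np.ones(m.sum())]; print("turned leaf slope",np.linalg.lstsq(A,B[m][:,2],rcond=None)[0],np.median(B[m][:,2]))
m=(abs(B[...,0]+108)<45)&(B[...,1]>20)&(B[...,1]<140)
A=np.c_[B[m][:,:2],np.ones(m.sum())]; print("sq slope",np.linalg.lstsq(A,B[m][:,2],rcond=None)[0])
for n,(u,v) in dict(glue=(222,136),er=(329,145),tape=(392,228)).items():
    a=s["image"][v-25:v+25,u-25:u+25].astype(int);b=d["im"][v-25:v+25,u-25:u+25].astype(int);print(n,abs(a-b).mean())
E
```

```text
{'clock': 11.85, 'dq': array([ 3.27751462e-02, -1.47901735e-02,  1.18898800e-02,  3.25289926e-03,
        1.76917356e-03,  7.93585984e-05]), 'force': array([ 0.1311449 ,  0.19668447, -0.35957885])}
turned leaf slope [ 6.13039743e-04 -3.34251516e-04  2.91274532e+00] 2.953005944716678
sq slope [1.57362316e-03 8.39472225e-03 3.18687173e+00]
glue 1.6504
er 2.2181333333333333
tape 1.6846666666666668
```

View pics/e.png

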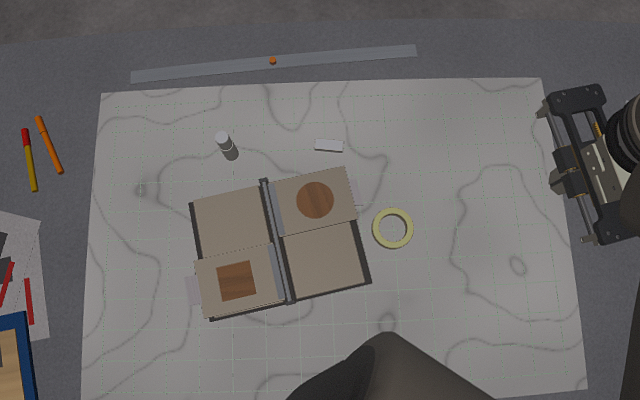

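The round leaf lies flat on the -y side (disc at (315,200), slope about 0). The square leaf, glue stick, eraser and tape are unchanged, and the arm is clear.

```bash
python3 -c "
from station import bot; print(bot.sign_off())"
```

```text
the job is handed in; nothing more can be done
None
```

The round-sample leaf was turned over the spine and now lies flat on the other side. I pushed it up from under its lip with the shut fingertips, then pressed it down to its stop. The fingers never took it between them. The job was handed in at about 12 s of the 51 s allowed; no verdict was reported.

- **Round leaf:** the fingertips met a firm stop at z = 40.5 mm with about 17 N, which is the expected height. After lifting off, the depth image gave a slope of about 0.000 rad, so it is flat against its stop.
- **Square leaf:** its angle is about 0.008 rad, the same as at the start.
- **Glue stick, tape roll and eraser:** the picture around each one matches the starting picture, so they have not moved visibly.
- **Arm:** it is well clear of everything and the wrist force reads about zero.

No check failed. The only disagreement was along the path: the fingertips were up to about 11 mm off the planned track, and I re-planned from the measured position after each move.

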